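# Lay the toddler's place on the high-chair tray

## Task

Lay the toddler's place on the grey high-chair tray: put the orange bowl, the blue cup, the green-lidded glass jar and the steel spoon each on the white pad that bears its own outline (orange, blue and green ring, black spoon shape), well centred in the outline, the three vessels standing and the spoon lying face up with its bowl in the outline's round end. Keep the bowl, cup and jar upright, set everything down rather than drop it, and leave the yellow teething ring where it is.

Things in the scene. Friction and masses are not known exactly. Their poses are not given: they have to be found in the camera images.
- bowl: Orange silicone suction bowl, open, round, 112 mm across, 52 mm high, wall 8 mm; foot 86 mm across, inner floor 10 mm up. Pinch the wall at the rim, one finger inside. It stands on the tray, suction not set, and lifts freely. 150 g. Origin: centre of underside, z up; yaw means nothing. The tray's flat floor lies 12 mm above the work surface.
- cup: Blue plastic toddler's cup without handles, open, round, 62 mm across the rim and 50 mm at the foot (56 mm at mid-height), 65 mm high, wall 4 mm. About 70 g. Origin: centre of its underside, z up its axis; yaw means nothing. It stands on the tray.
- jar: Closed glass baby-food jar with a white paper band and a green screw lid: body 58 mm across up to 38 mm, then a shoulder to the lid, 52 mm across, from 52 to 68 mm (its top). About 180 g. Origin: centre of its underside, z up its axis; yaw means nothing. It stands on the tray.
- spoon: Steel spoon, face up on the tray, 134 mm long, 35 g. Origin: underside level, on its centre line, under the shank near the centre of mass; +x to its bowl, z up. Bowl: 36 mm across, 11 mm high, centred at x = +40 mm, tip at +58. Straight shank: 11 mm wide, from 7 to 14 mm above the underside, x = -61 to +17 mm; the tail bends down to the tray, end at -76. Grip the shank across, near the origin.
- bowl_pad: The bowl's place: a round white silicone pad, 144 mm across, 2.4 mm thick, clinging to the tray (it does not move), printed with an orange ring 136 mm across (line 4 mm). Origin: centre of its underside, on the tray floor; yaw means nothing.
- cup_pad: The cup's place: a round white silicone pad, 96 mm across, 2.4 mm thick, fixed to the tray, printed with a blue ring 88 mm across (line 4 mm). Origin: centre of its underside, on the tray floor; yaw means nothing.
- jar_pad: The jar's place: a round white silicone pad, 90 mm across, 2.4 mm thick, fixed to the tray, printed with a green ring 82 mm across (line 4 mm). Origin: centre of its underside, on the tray floor; yaw means nothing.
- spoon_pad: Spoon's place: white silicone pad, 164 x 64 mm, 2.4 mm thick, fixed on the tray, with a black spoon outline, 7 to 10 mm larger all round than the spoon. Origin: underside, centre line, on the outline's handle; pad from x = -66 to +98 mm; +x to the outline's round end (centre x = +65 mm). A spoon exactly in the outline has its origin at x = +25 mm, y = 0 here, its +x along this +x.
- teether: Yellow teething ring lying flat among the things, 72 mm across, 12 mm high, loose, about 60 g: not to be moved. Origin: centre of its underside.
- busy_board: Yellow plastic busy board with a red flap door, a steel latch and a blue spinner, stuck flat to the tray beyond the pads, 70 x 240 mm (x, y), at most 32 mm high; not part of the job. Origin: centre of its underside.
There are look-alikes about, which are no part of the job. There is more than one size of the cup; the job needs the larger. Of the things that look like the bowl, the larger one is meant.

How it is judged:
At the end, for the whole second after the job is handed in: Bowl within 15 mm, cup and jar within 12 mm of their pads' centres, standing on them upright (0.1 rad); spoon flat, face up on its pad, within 12 mm of its place along and across, within 0.2 rad, its bowl at the round end; all released and at rest (horizontal distance between bowl and bowl_pad below 0.015 m and z of bowl in the frame of bowl_pad between -0.001 and 0.007 m and angle between each of bowl, cup, jar's own z axis and vertical below 0.1 rad and horizontal distance between cup and cup_pad below 0.012 m and z of cup in the frame of cup_pad between -0.001 and 0.007 m and horizontal distance between jar and jar_pad below 0.012 m and z of jar in the frame of jar_pad between -0.001 and 0.007 m and x of spoon in the frame of spoon_pad between 0.013 and 0.037 m and y of spoon in the frame of spoon_pad between -0.012 and 0.012 m and angle between the x axis of spoon and the x axis of spoon_pad, either way round below 0.2 rad and x of spoon_pad in the frame of spoon below -0.008 m and z of spoon in the frame of spoon_pad between -0.001 and 0.007 m and angle between spoon's own z axis and vertical below 0.15 rad and linear speed of each of bowl, cup, jar, spoon below 0.02 m/s and angular speed of each of bowl, cup, jar, spoon below 0.2 rad/s); the robot touches nothing.
It fails at once if one of the four is dropped: it falls free, out of the fingers, faster than 0.8 m/s (a fall of more than about 33 mm) ((linear speed of bowl above 0.8 m/s and contact force between each of the fingers, the arm and bowl below 0.05 N) or (linear speed of cup above 0.8 m/s and contact force between each of the fingers, the arm and cup below 0.05 N) or (linear speed of jar above 0.8 m/s and contact force between each of the fingers, the arm and jar below 0.05 N) or (linear speed of spoon above 0.8 m/s and contact force between each of the fingers, the arm and spoon below 0.05 N)).
It fails at once if the bowl, cup or jar is tipped more than 0.7 rad from upright (angle between any of bowl, cup, jar's own z axis and vertical above 0.7 rad).
It fails at once if the teething ring is shifted by more than 20 mm (distance of teether from where it was at the start of the episode above 0.02 m).
It also fails if it takes over 96 s, if anything falls off the work surface, if the arm or the gripper's body presses on something with over 40 N, if the wrist force passes 120 N, or if a joint passes its speed limit or range.

## Robot

A 7-joint arm with a two-finger parallel gripper is mounted at the origin on the work surface. World frame = base frame: x ahead of the robot, y to its left, z up, the work surface at z = 0. Lengths are in m, angles in rad, forces in N, time in s.
With the tool pointing down it reaches from about 0.425 to 1.025 m from the base axis. Payload 9.4 kg.
Tool frame: the origin (TCP) lies on the centre line of the jaws, within the pads' length; the fingertips stand 25 mm ahead of it and the grasp point (between the pads) lies 6 mm ahead of it; z points along the fingers, y is the line along which they close (so a half turn about z gives the same grasp; the last joint's range is limited). The gripper opens to 93 mm and grips with 3 to 60 N. Pads are 15 mm wide; open, the fingers measure 128 mm over their backs; the gripper's body (75 mm by 188 mm) begins 65 mm behind the grasp point.
Start: joints at [1.064, 0.599, -0.003, 1.599, 0.002, 0.943, -0.08], TCP at [0.302, -0.659, 0.244] pointing down, gripper open.
Joint ranges: [-2.57, 2.57], [-0.35, 1.97], [-1.29, 1.29], [0.11, 2.56], [-1.05, 4.19], [0.11, 1.86], [-2.63, 2.63]. Speed limits (rad/s): [2.22, 2.22, 3.01, 3.01, 3.14, 3.14, 3.14].

## Interface

Orientations are given as a rotation vector (axis times angle).
In Python, from workcell import sensors, optics, env gives the robot as it stands. The module is installed in compiled form; this text tells all that it offers.
- The arm moves only by the shell command python3 -m crank 'ROWS'. ROWS is a JSON object of lists of equal length, an entry for each row: "linear": the shift along the tool's x, y, z in cm, a list of three; "rotation": the turn, a rotation vector about the tool's x, y, z in degrees, a list of three; "grip": the gripper command: -1 is fully open, 1 is shut, values between are in proportion. In form: {"linear": [[tx, ty, tz], ...], "rotation": [[ax, ay, az], ...], "grip": [grip, ...]}. A call has 1 to 5 rows; each row shifts and turns the commanded pose from where the row before left it, along the tool's axes as they then stand; what a row does not reach is not made up. A row lasts 1/8 s, in which the tool goes at most 62.5 mm and 10.7 degrees, less where a joint would pass 70% of its speed; a pose out of reach is approached as far as the arm can. A call with a gripper value outside its range is refused whole. The fingers move at their own pace and stop on an object; the grip force is fixed at half the most. Time passes only in rows, so rows that do not move let the fingers close. It gives the time, the measured TCP pose, the force, the opening and the grip force at its end, in the units of the state.
- sensors.get_state(): the state, without advancing time (a new reading comes with each control period).
- optics.capture(name): name is "scene" or "top"; returns the picture (384x512x3 uint8, red, green, blue); there is no depth.
- optics.get_calibration(name): a dict with "intrinsics" (3x3 intrinsics, pixels), "R" (3x3) and "t" (3): a world point X has camera coordinates R X + t. Camera axes: x right, y down, z forward; pixel columns grow to the right and rows downward; lengths in m; the calibration is good to about 2 mm. A picture is of the moment at which its call begins. get_calibration takes no time and is no camera call.
- env.finish_job(): hands the job in; it is judged then, once.
The state is a dict: "t": time; "joint_pos": joint angles; "joint_vel": joint speeds; "effort": joint torques, N m; "position": TCP position; "tool_rot": TCP orientation; "wrist_force": force on the tool from outside, world axes, zero at the start; "ft_torque": the same for the moment, N m; "opening": finger opening in m; "finger_force": force on a finger pad.
Only numpy, scipy, OpenCV 4.12 (cv2) and the standard library are available. Lean on these libraries where they do the work, as an engineer would, in place of code of your own. Each camera call takes 0.05 s, during which the arm holds its last target. There are 200 camera calls.

## Working session

There is one attempt and no reset: what is moved stays moved. The work goes in short steps, Python scripts to look and compute and a shell command to move; the robot and the scene stay as the last step left them, time stands still between calls to the robot, and variables do not carry over. Pictures are saved under pics/ and viewed, at most 14 in all, crops included, and the job is handed in when it is done.

```bash
mkdir -p pics
python3 - <<'E'
from workcell import sensors, optics, env
import cv2
for n in("scene","top"):
    im=optics.capture(n); cv2.imwrite(f"pics/{n}0.png",im[:,:,::-1])
    c=optics.get_calibration(n); print(n,c["intrinsics"],c["R"],c["t"])
print(sensors.get_state())
E
```

```text
scene [[414.66384362   0.         254.6218292 ]
 [  0.         414.66384362 189.69997956]
 [  0.           0.           1.        ]] [[ 6.92018255e-01  7.21879695e-01  6.63440606e-04]
 [ 5.61546886e-01 -5.37739831e-01 -6.28888678e-01]
 [-4.53625209e-01  4.35574998e-01 -7.77495074e-01]] [-0.33701042 -0.26847541  1.19246042]
top [[409.378778     0.         258.15235258]
 [  0.         409.378778   193.88292833]
 [  0.           0.           1.        ]] [[ 0.0128372  -0.99961314 -0.02467352]
 [-0.9824055  -0.00801064 -0.18658848]
 [ 0.18631864  0.02663468 -0.98212828]] [-0.0044859   0.52801647  1.09830924]
{'t': 0.1, 'joint_pos': array([ 1.06431774,  0.60005784, -0.00251933,  1.60005386,  0.00180733,
        0.94290907, -0.0798031 ]), 'joint_vel': array([-0.00078102, -0.00222449, -0.00014428, -0.00142378,  0.00131198,
       -0.00159744, -0.00142925]), 'effort': array([ 5.67159994e-03, -7.66550589e+01,  1.50239579e+00, -2.52933294e+01,
       -5.23013889e-02,  1.36542172e-02,  1.00640750e-04]), 'position': array([ 0.30188946, -0.65870729,  0.24283605]), 'tool_rot': array([-3.06800050e+00, -6.69683476e-01,  7.08090576e-04]), 'wrist_force': array([-0.19698097, -0.60939723, -0.42608345]), 'ft_torque': array([-0.00835812, -0.00695845, -0.00279339]), 'finger_force': 0.0, 'opening': 0.09271497096299736}
```

View pics/top0.png

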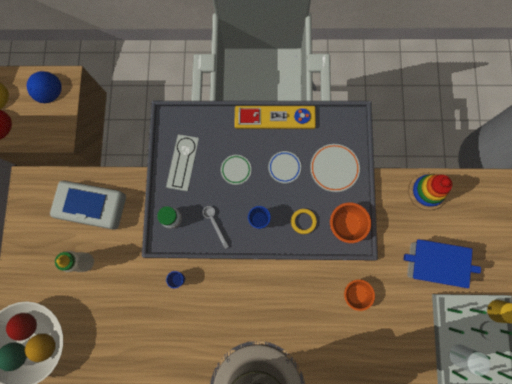

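View pics/scene0.png

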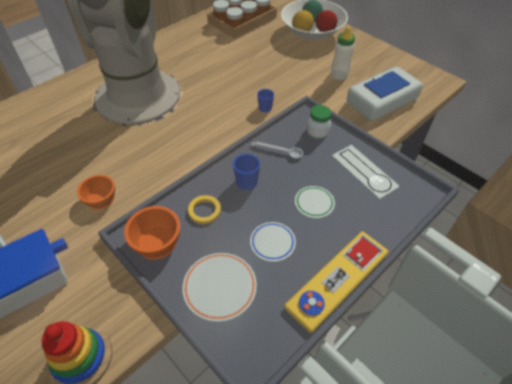

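```bash
cat > h.py <<'E'
import numpy as np, cv2
from workcell import sensors, optics, env
from scipy.optimize import least_squares
CAL={n:optics.get_calibration(n) for n in("top","scene")}
def proj(n,P):
    c=CAL[n]; q=np.atleast_2d(P)@c["R"].T+c["t"]; q=q@c["intrinsics"].T
    return q[:,:2]/q[:,2:]
def unproj(n,uv,z):
    c=CAL[n]; d=np.linalg.inv(c["intrinsics"])@np.array([*uv,1.]); d=c["R"].T@d; o=-c["R"].T@c["t"]
    return (o+d*(z-o[2])/d[2])
def circ(r,z):
    a=np.linspace(0,2*np.pi,60); return np.c_[r*np.cos(a),r*np.sin(a),0*a+z]
T=.012
MOD={"bowl":np.r_[circ(.056,T+.052),circ(.043,T)],"cup":np.r_[circ(.031,T+.065),circ(.025,T)],
"jar":np.r_[circ(.026,T+.068),circ(.026,T+.052)],"bowl_pad":circ(.068,T+.0024),"cup_pad":circ(.044,T+.0024),"jar_pad":circ(.041,T+.0024),
"teether":np.r_[circ(.036,T+.006)]}
HUE={"bowl":(3,16,120),"cup":(105,130,120),"jar":(50,80,100),"bowl_pad":(3,18,40),"cup_pad":(100,130,40),"jar_pad":(45,85,30),"teether":(20,32,120)}
def cen(c):
    m=cv2.moments(c); return np.array([m["m10"],m["m01"]])/m["m00"]
def hullc(n,P):
    return cen(cv2.convexHull((proj(n,P)).astype(np.float32)))
def blob(n,im,name,guess,R=None):
    lo,hi,s=HUE[name]; h=cv2.cvtColor(im,cv2.COLOR_RGB2HSV)
    m=cv2.inRange(h,(lo,s,40),(hi,255,255))
    P=MOD[name]+[guess[0],guess[1],0]; p=proj(n,P); c=p.mean(0); r=np.abs(p-c).max()+10
    k=np.zeros_like(m); cv2.circle(k,tuple(int(v) for v in c),int(r),255,-1); m&=k
    pts=cv2.findNonZero(m)
    if pts is None: return None
    nl,l,st,_=cv2.connectedComponentsWithStats(cv2.dilate(m,np.ones((3,3)))); 
    b=1+np.argmax(st[1:,4]); pts=cv2.findNonZero(m&((l==b)*255).astype(np.uint8))
    hu=cv2.convexHull(pts); return cen(hu),cv2.contourArea(hu),cv2.contourArea(cv2.convexHull(p.astype(np.float32)))
def locate(name,ims,guess):
    x=np.array(guess,float)[:2]; out={}
    for n in ims:
        b=blob(n,ims[n],name,x)
        if b is None: continue
        s=least_squares(lambda q:hullc(n,MOD[name]+[*q,0])-b[0],x); out[n]=s.x.round(4),round(b[1]/b[2],2)
    return out
E
python3 - <<'E'
from h import *
ims={n:cv2.cvtColor(cv2.imread(f"pics/{n}0.png"),cv2.COLOR_BGR2RGB) for n in CAL}
G=dict(bowl=(350,222,.06),cup=(259,217,.07),jar=(167,216,.075),bowl_pad=(335,167,.015),cup_pad=(285,167,.015),jar_pad=(236,169,.015),teether=(303,221,.02))
for k,(u,v,z) in G.items(): print(k,locate(k,ims,unproj("top",(u,v),z)))
im=ims["top"]; h=cv2.cvtColor(im,cv2.COLOR_RGB2HSV)
for nm,(x0,y0,x1,y1) in dict(spad=(163,130,204,196),spoon=(196,200,234,252)).items():
    g=im[y0:y1,x0:x1].min(2); print(nm,np.percentile(g,[5,30,50,70,90,98]))
    cv2.imwrite(f"pics/{nm}.png",cv2.resize(im[y0:y1,x0:x1,::-1],None,fx=9,fy=9,interpolation=cv2.INTER_CUBIC))
a=cv2.imread("pics/spad.png");b=cv2.imread("pics/spoon.png");H=max(a.shape[0],b.shape[0])
f=lambda q:cv2.copyMakeBorder(q,0,H-q.shape[0],0,0,0)
cv2.imwrite("pics/sp.png",np.hstack([f(a),f(b)]))
m=cv2.inRange(im[130:196,163:204].min(2),110,255)
m=cv2.morphologyEx(m,cv2.MORPH_CLOSE,np.ones((3,3)))
r=cv2.minAreaRect(cv2.findNonZero(m)); print(r)
for p in cv2.boxPoints(r)+[163,130]: print(p,unproj("top",p,.0144))
E
```

```text
bowl {'top': (array([ 0.4494, -0.2504]), 0.99), 'scene': (array([ 0.4469, -0.2483]), 0.96)}
cup {'top': (array([ 0.46  , -0.0023]), 0.96), 'scene': (array([0.4472, 0.0084]), 0.59)}
jar {'top': (array([0.4619, 0.2507]), 0.8), 'scene': (array([0.4594, 0.2554]), 0.63)}
bowl_pad {'top': (array([ 0.6162, -0.2196]), 1.04), 'scene': (array([ 0.6146, -0.2181]), 1.01)}
cup_pad {'top': (array([ 0.6169, -0.0733]), 1.01), 'scene': (array([ 0.6155, -0.0713]), 1.01)}
jar_pad {'top': (array([0.6082, 0.0696]), 1.04), 'scene': (array([0.6069, 0.0713]), 1.0)}
teether {'top': (array([ 0.4572, -0.1271]), 1.0), 'scene': (array([ 0.4544, -0.1244]), 1.02)}
spad [ 71.   74.   77.  129.5 152.  165. ]
spoon [ 46.75  71.    73.    75.   100.   136.  ]
((19.017648696899414, 32.170589447021484), (22.018444061279297, 55.64266586303711), 12.52880573272705)
[165.2352953  186.94117737] [0.55312582 0.2734838  0.0144    ]
[177.30588245 132.62352943] [0.71928208 0.24635713 0.0144    ]
[198.80000305 137.40000153] [0.7046408  0.18119258 0.0144    ]
[186.72941589 191.71765137] [0.53943536 0.20982583 0.0144    ]
```

View pics/sp.png

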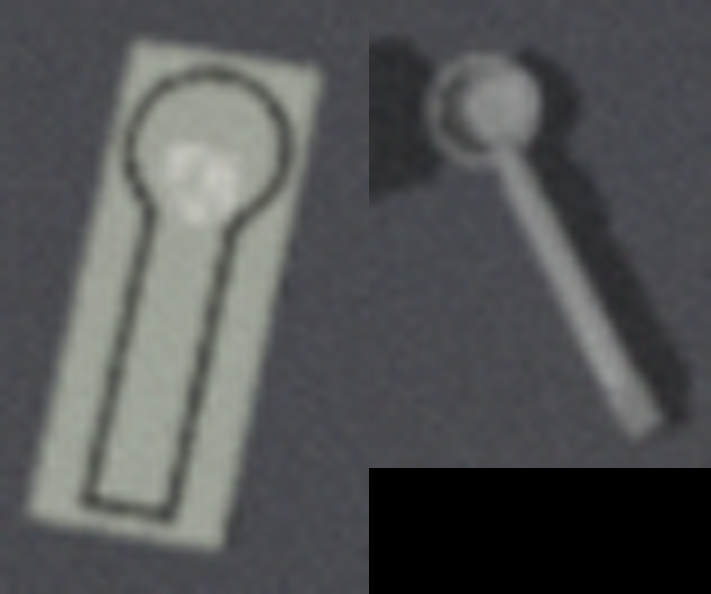

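```bash
sed -i 's/"cup":(105,130,120)/"cup":(105,135,90)/; s/"jar":(50,80,100)/"jar":(45,90,70)/; s/(lo,s,40),/(lo,s,15),/' h.py
python3 - <<'E'
from h import *
ims={n:cv2.cvtColor(cv2.imread(f"pics/{n}0.png"),cv2.COLOR_BGR2RGB) for n in CAL}
G=dict(cup=(.459,-.002),jar=(.461,.252),bowl=(.448,-.249))
for k,g in G.items(): print(k,locate(k,ims,g))
b=unproj("top",(208.9,212.1),T+.011); t=unproj("top",(226.7,247.6),T+.003)
d=(b-t)[:2];L=np.hypot(*d);d/=L; print(b,t,L,"origin",b[:2]-.04*d,t[:2]+.076*d,"yaw",np.degrees(np.arctan2(d[1],d[0])))
R=cv2.Rodrigues(sensors.get_state()["tool_rot"])[0]; print(R.round(3))
# tray walls: 
print(ims["top"].shape)
o=np.hstack([cv2.resize(ims["scene"][y:y+50,x:x+50],(400,400),interpolation=cv2.INTER_CUBIC) for x,y in((222,143),(295,95))])
cv2.imwrite("pics/cj.png",o[:,:,::-1])
E
```

```text
cup {'top': (array([ 0.4599, -0.0021]), 1.0), 'scene': (array([0.4575, 0.0012]), 0.89)}
jar {'top': (array([0.4622, 0.2515]), 0.88), 'scene': (array([0.4591, 0.2546]), 0.77)}
bowl {'top': (array([ 0.4494, -0.2504]), 0.99), 'scene': (array([ 0.4469, -0.2483]), 0.96)}
[0.47900894 0.1417622  0.023     ] [0.37941161 0.08891277 0.015     ] 0.11275056452381985 origin [0.44367525 0.12301305] [0.44654561 0.12453615] yaw 27.951803929028703
[[ 0.909  0.417 -0.001]
 [ 0.417 -0.909  0.001]
 [-0.    -0.001 -1.   ]]
(384, 512, 3)
```

View pics/cj.png

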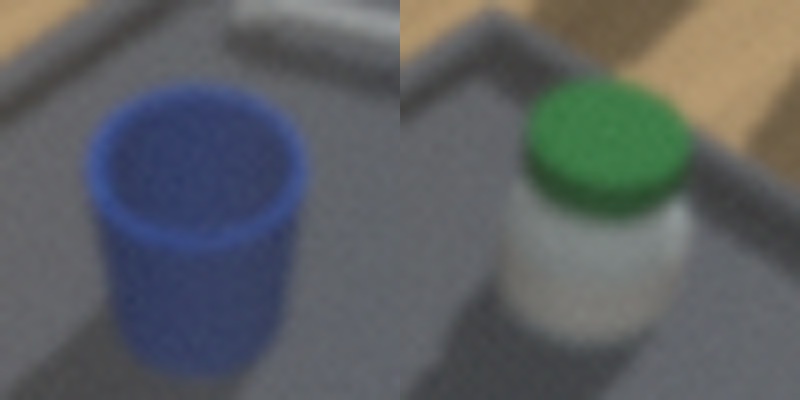

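```bash
python3 -m crank '{"linear":[[0,0,0],[0,0,0],[0,0,0],[0,0,0],[0,0,0]],"rotation":[[0,0,-9.34],[0,0,-9.34],[0,0,-9.34],[0,0,-9.34],[0,0,-9.34]],"grip":[0,0,0,0,0]}'
python3 -m crank '{"linear":[[0,0,0],[0,0,0],[4.1,2,0],[4.1,2,0],[4.1,2,0]],"rotation":[[0,0,-9.34],[0,0,-9.34],[0,0,0],[0,0,0],[0,0,0]],"grip":[0,0,0,0,0]}'
python3 -m crank '{"linear":[[4.1,2,0],[4.1,2,0],[4.1,2,0],[4.1,2,0],[4.1,2,0]],"rotation":[[0,0,0],[0,0,0],[0,0,0],[0,0,0],[0,0,0]],"grip":[0,0,0,0,0]}'
python3 -m crank '{"linear":[[4.1,2,0],[4.1,1.8,0],[0,0,0]],"rotation":[[0,0,0],[0,0,0],[0,0,0]],"grip":[0,0,0]}'
```

```text
t: 0.72
position: [0.3019, -0.6588, 0.2431]
tool_rot: [-2.547, -1.838, -0.0]
wrist_force: [0.9, 1.1, -0.6]
opening: 0.0488
finger_force: 0.0
t: 1.35
position: [0.3623, -0.5347, 0.2432]
tool_rot: [-2.221, -2.221, -0.0]
wrist_force: [1.3, -1.3, 0.7]
opening: 0.0465
finger_force: 0.0
t: 1.98
position: [0.4624, -0.3297, 0.2434]
tool_rot: [-2.221, -2.221, 0.0]
wrist_force: [0.9, 0.2, 1.5]
opening: 0.0465
finger_force: 0.0
t: 2.35
position: [0.5015, -0.2453, 0.2436]
tool_rot: [-2.214, -2.228, -0.002]
wrist_force: [0.5, -0.4, -0.1]
opening: 0.0465
finger_force: 0.0
```

```bash
python3 -m crank '{"linear":[[-0.4,-0.15,4.5],[0,0,4.5],[0,0,4.5],[0,0,3],[0,0,2.2]],"rotation":[[0,0,0],[0,0,0],[0,0,0],[0,0,0],[0,0,0]],"grip":[0,0,0,0,0]}'
python3 -m crank '{"linear":[[0,0,0],[0,0,0],[0,0,0],[0,0,0],[0,0,0]],"rotation":[[0,0,0],[0,0,0],[0,0,0],[0,0,0],[0,0,0]],"grip":[0.3,0.7,1,1,1]}'
python3 -m crank '{"linear":[[0,0,0],[0,0,0],[0,0,-1],[0,0,-2],[0,0,-3]],"rotation":[[0,0,0],[0,0,0],[0,0,0],[0,0,0],[0,0,0]],"grip":[1,1,1,1,1]}'
python3 - <<'E'
from h import *
o=[]
for n in CAL:
    im=optics.capture(n); o.append(im)
cv2.imwrite("pics/b1.png",np.hstack([cv2.resize(i,(400,300)) for i in o])[:,:,::-1])
E
```

```text
t: 2.98
position: [0.4974, -0.2541, 0.0548]
tool_rot: [-2.221, -2.219, 0.002]
wrist_force: [-0.5, 0.0, -0.3]
opening: 0.0466
finger_force: 0.0
t: 3.6
position: [0.4986, -0.2531, 0.0578]
tool_rot: [2.221, 2.221, -0.0]
wrist_force: [-0.1, 1.1, 7.7]
opening: 0.0163
finger_force: 27.2
t: 4.22
position: [0.4982, -0.2529, 0.1172]
tool_rot: [-2.22, -2.221, 0.0]
wrist_force: [-0.0, -0.7, -1.2]
opening: 0.0087
finger_force: 30.1
```

View pics/b1.png

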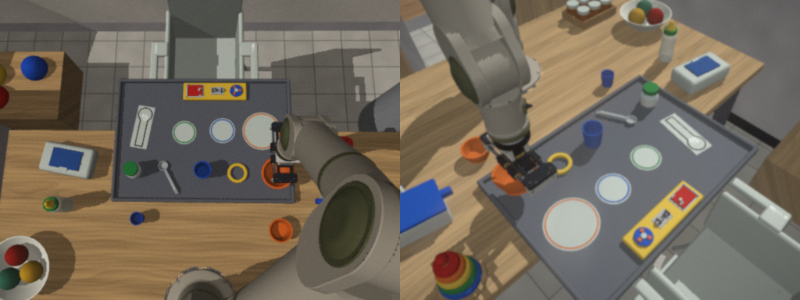

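```bash
python3 -m crank '{"linear":[[0,0,-1],[0.6,3.4,0],[0.6,3.4,0],[0.6,3.4,0],[0.6,3.4,0]],"rotation":[[0,0,0],[0,0,0],[0,0,0],[0,0,0],[0,0,0]],"grip":[1,1,1,1,1]}'
python3 -m crank '{"linear":[[0.7,3.3,0],[0,0,0],[0,0,0]],"rotation":[[0,0,0],[0,0,0],[0,0,0]],"grip":[1,1,1]}'
python3 - <<'E'
from h import *
o=[]
for n in CAL:
    im=optics.capture(n); o.append(im)
o[0]=o[0][90:282,240:496]; o[1]=o[1][170:362,110:366]
cv2.imwrite("pics/b2.png",np.hstack([cv2.resize(i,(400,300)) for i in o])[:,:,::-1])
E
```

```text
t: 4.95
position: [0.6351, -0.2287, 0.126]
tool_rot: [-2.22, -2.221, 0.001]
wrist_force: [-0.4, 0.2, -1.2]
opening: 0.0086
finger_force: 30.0
t: 5.32
position: [0.6664, -0.2221, 0.1257]
tool_rot: [-2.22, -2.221, 0.002]
wrist_force: [-0.7, -0.5, -0.8]
opening: 0.0089
finger_force: 30.0
```

View pics/b2.png

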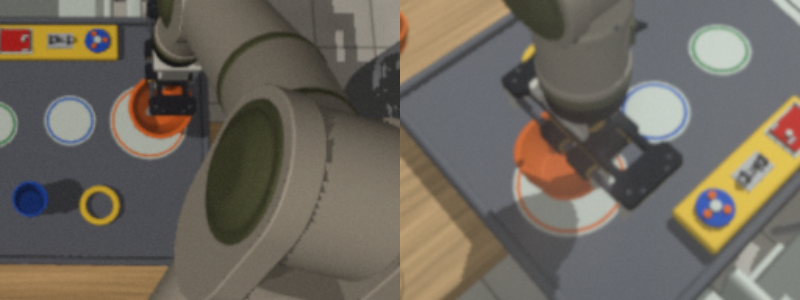

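```bash
python3 -m crank '{"linear":[[0,0,2.5],[0,0,2],[0,0,1],[0,0,0.3],[0,0,0]],"rotation":[[0,0,0],[0,0,0],[0,0,0],[0,0,0],[0,0,0]],"grip":[1,1,1,1,1]}'
python3 -m crank '{"linear":[[0,0,0.2],[0,0,0.2],[0,0,0]],"rotation":[[0,0,0],[0,0,0],[0,0,0]],"grip":[1,1,1]}'
```

```text
t: 6.05
position: [0.6714, -0.2223, 0.0713]
tool_rot: [2.216, 2.217, 0.008]
wrist_force: [5.9, 0.9, 15.9]
opening: 0.0116
finger_force: 33.1
t: 6.42
position: [0.6728, -0.2223, 0.0682]
tool_rot: [2.215, 2.216, 0.011]
wrist_force: [8.9, 1.3, 18.1]
opening: 0.0128
finger_force: 33.7
```

```bash
python3 -m crank '{"linear":[[0,0,0],[0,0,0],[0,0,0],[0,0,0],[0,0,0]],"rotation":[[0,0,0],[0,0,0],[0,0,0],[0,0,0],[0,0,0]],"grip":[0.7,0.5,0.2,0,0]}'
python3 -m crank '{"linear":[[0,0,-2],[0,0,-4],[0,0,-5],[0,-3,-2],[5,-3,0]],"rotation":[[0,0,0],[0,0,0],[0,0,0],[0,0,0],[0,0,0]],"grip":[0,0,0,0,-0.6]}'
python3 -m crank '{"linear":[[5,-3,0],[5,-2.5,0],[5,-2.5,0],[5,-2,0],[5,-2,0]],"rotation":[[0,0,0],[0,0,0],[0,0,0],[0,0,0],[0,0,0]],"grip":[-0.6,-0.8,-1,-1,-1]}'
python3 - <<'E'
from h import *
ims={n:optics.capture(n) for n in CAL}
for k,g in dict(bowl=(.616,-.219),bowl_pad=(.615,-.219),teether=(.456,-.126),cup=(.459,-.001),jar=(.46,.253)).items():print(k,locate(k,ims,g))
cv2.imwrite("pics/b3.png",np.hstack([cv2.resize(ims[i],(400,300)) for i in ims])[:,:,::-1])
E
```

```text
t: 7.05
position: [0.6671, -0.222, 0.0643]
tool_rot: [-2.221, -2.221, 0.001]
wrist_force: [-0.2, 0.1, -0.1]
opening: 0.0456
finger_force: 0.0
t: 7.68
position: [0.6077, -0.1758, 0.1977]
tool_rot: [2.225, 2.21, 0.002]
wrist_force: [0.7, 2.0, -0.4]
opening: 0.0521
finger_force: 0.0
t: 8.3
position: [0.487, 0.0795, 0.196]
tool_rot: [2.221, 2.221, 0.002]
wrist_force: [0.3, 0.6, 0.7]
opening: 0.0929
finger_force: 0.0
bowl {'top': (array([ 0.6095, -0.2155]), 1.47), 'scene': (array([ 0.622 , -0.2228]), 0.95)}
bowl_pad {'top': (array([ 0.6222, -0.2235]), 1.17), 'scene': (array([ 0.6124, -0.2165]), 1.07)}
teether {'top': (array([ 0.4569, -0.1275]), 0.98), 'scene': (array([ 0.4543, -0.1249]), 1.0)}
cup {'scene': (array([0.4575, 0.0013]), 0.89)}
jar {'top': (array([0.4623, 0.2514]), 0.88), 'scene': (array([0.462 , 0.2545]), 0.71)}
```

View pics/b3.png

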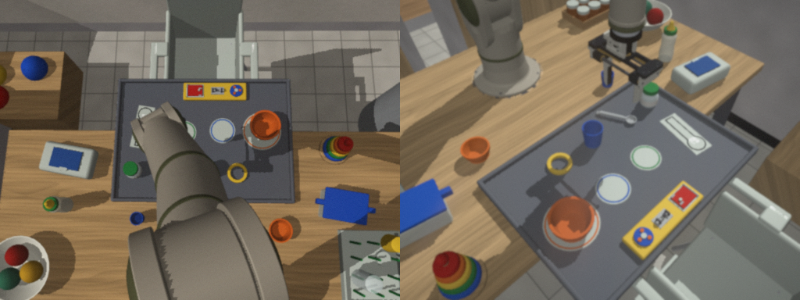

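Run:
```python
from h import *
import h
MOD["bowl"]=MOD["bowl"]+[0,0,.0024]
ims={n:optics.capture(n) for n in CAL}
for s in(150,180,205):
    h.HUE["bowl"]=(3,16,s); print(s,locate("bowl",ims,(.62,-.22)))
a=ims["top"][130:190,300:375];b=ims["scene"][240:330,170:270]
cv2.imwrite("pics/b4.png",np.hstack([cv2.resize(i,(400,350),interpolation=2) for i in(a,b)])[:,:,::-1])
print(sensors.get_state()["position"])
```

```text
150 {'top': (array([ 0.6246, -0.2259]), 0.97), 'scene': (array([ 0.6231, -0.224 ]), 0.86)}h.py:19: RuntimeWarning: invalid value encountered in divide
  m=cv2.moments(c); return np.array([m["m10"],m["m01"]])/m["m00"]
Traceback (most recent call last):
  File "h.py", line 37, in locate
    s=least_squares(lambda q:hullc(n,MOD[name]+[*q,0])-b[0],x); out[n]=s.x.round(4),round(b[1]/b[2],2)
ValueError: Residuals are not finite in the initial point.
```

```bash
python3 -m crank '{"linear":[[4.4,-0.7,0],[4.4,-0.7,0],[4.4,-0.6,0],[4.3,-0.6,0],[0,0,0]],"rotation":[[0,0,0],[0,0,0],[0,0,0],[0,0,0],[0,0,0]],"grip":[-1,-1,-1,-1,-1]}'
python3 -m crank '{"linear":[[0,0,4.5],[0,0,4.5],[0,0,4],[0,0,2],[0,0,0]],"rotation":[[0,0,0],[0,0,0],[0,0,0],[0,0,0],[0,0,0]],"grip":[-1,-1,-1,-1,-1]}'
python3 -m crank '{"linear":[[0,0,0],[0,0,0],[0,0,0],[0,0,0],[0,0,0]],"rotation":[[0,0,0],[0,0,0],[0,0,0],[0,0,0],[0,0,0]],"grip":[-0.3,0,0.3,0.7,1]}'
```

```text
t: 9.12
position: [0.4619, 0.2553, 0.1952]
tool_rot: [-2.218, -2.224, -0.003]
wrist_force: [0.6, -0.9, 0.1]
opening: 0.0928
finger_force: 0.0
t: 9.75
position: [0.4619, 0.2507, 0.0436]
tool_rot: [2.223, 2.219, -0.005]
wrist_force: [-0.4, -0.3, -0.2]
opening: 0.093
finger_force: 0.0
t: 10.38
position: [0.4618, 0.253, 0.0451]
tool_rot: [2.221, 2.221, 0.001]
wrist_force: [-0.3, -0.3, 6.7]
opening: 0.0576
finger_force: 30.0
```

```bash
python3 -m crank '{"linear":[[0,0,0],[0,0,-1],[0,0,-3],[0,0,-4],[-3.6,2.9,0]],"rotation":[[0,0,0],[0,0,0],[0,0,0],[0,0,0],[0,0,0]],"grip":[1,1,1,1,1]}'
python3 -m crank '{"linear":[[-3.6,2.9,0],[-3.6,2.9,0],[-3.7,2.9,0],[-3.7,3,0],[0,0,0]],"rotation":[[0,0,0],[0,0,0],[0,0,0],[0,0,0],[0,0,0]],"grip":[1,1,1,1,1]}'
python3 -m crank '{"linear":[[0,0,0],[0,0,3],[0,0,2.5],[0,0,1.5],[0,0,0]],"rotation":[[0,0,0],[0,0,0],[0,0,0],[0,0,0],[0,0,0]],"grip":[1,1,1,1,1]}'
```

```text
t: 11.0
position: [0.4903, 0.2204, 0.1278]
tool_rot: [-2.214, -2.228, -0.008]
wrist_force: [1.1, -0.8, -2.8]
opening: 0.0577
finger_force: 30.0
t: 11.62
position: [0.6092, 0.0664, 0.1245]
tool_rot: [2.227, 2.213, -0.002]
wrist_force: [-0.8, 0.9, -2.6]
opening: 0.0573
finger_force: 30.0
t: 12.25
position: [0.6065, 0.0719, 0.0539]
tool_rot: [-2.219, -2.222, 0.002]
wrist_force: [-0.3, 0.8, -2.5]
opening: 0.0575
finger_force: 30.0
```

```bash
python3 -m crank '{"linear":[[0,0.1,0.3],[0,0,0.2],[0,0,0.1],[0,0,0]],"rotation":[[0,0,0],[0,0,0],[0,0,0],[0,0,0]],"grip":[1,1,1,1]}'
```

```text
t: 12.75
position: [0.6086, 0.0708, 0.0488]
tool_rot: [2.221, 2.221, 0.0]
wrist_force: [0.1, 1.2, -2.1]
opening: 0.0575
finger_force: 30.0
```

```bash
python3 -m crank '{"linear":[[0,0,0.15],[0,0,0],[0,0,0],[0,0,0],[0,0,0]],"rotation":[[0,0,0],[0,0,0],[0,0,0],[0,0,0],[0,0,0]],"grip":[1,0.2,-0.3,-1,-1]}'
python3 -m crank '{"linear":[[0,0,0],[0,0,-3],[0,0,-5],[0,0,-5],[-1.8,-3.8,-1]],"rotation":[[0,0,0],[0,0,0],[0,0,0],[0,0,0],[0,0,0]],"grip":[-1,-1,-1,-1,-1]}'
python3 -m crank '{"linear":[[-1.8,-3.8,0],[-1.8,-3.7,0],[-1.8,-3.7,0],[0,0,0],[0,0,0]],"rotation":[[0,0,0],[0,0,0],[0,0,0],[0,0,0],[0,0,0]],"grip":[-1,-1,-1,-1,-1]}'
python3 - <<'E'
from h import *
ims={n:optics.capture(n) for n in CAL}
MOD["jar"]=MOD["jar"]+[0,0,.0024]
for k,g in dict(jar=(.608,.07)).items():print(k,locate(k,ims,g))
cv2.imwrite("pics/j1.png",np.hstack([cv2.resize(ims[i],(400,300)) for i in ims])[:,:,::-1])
E
```

```text
t: 13.38
position: [0.6085, 0.071, 0.047]
tool_rot: [-2.221, -2.222, -0.0]
wrist_force: [1.1, 0.0, -0.4]
opening: 0.0759
finger_force: 0.0
t: 14.0
position: [0.5735, 0.0546, 0.1903]
tool_rot: [2.218, 2.22, 0.011]
wrist_force: [-0.4, -1.0, -1.4]
opening: 0.0933
finger_force: 0.0
t: 14.62
position: [0.4594, -0.0008, 0.1874]
tool_rot: [2.221, 2.221, 0.002]
wrist_force: [-0.0, 0.4, -0.2]
opening: 0.0933
finger_force: 0.0
jar {'top': (array([0.6165, 0.0739]), 0.52), 'scene': (array([0.6062, 0.0719]), 0.84)}
```

View pics/j1.png

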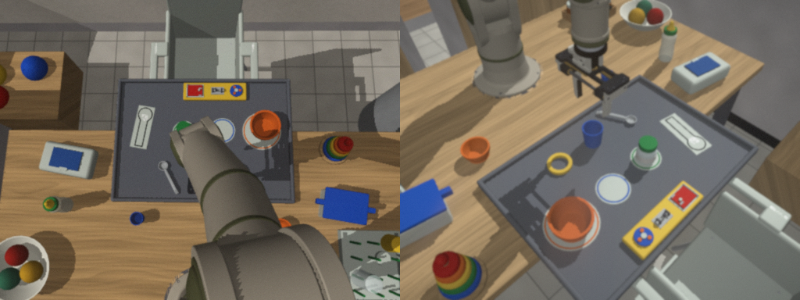

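```bash
python3 -m crank '{"linear":[[0,0,4.5],[0,0,4.5],[0,0,2.5],[0,0,1.2],[0,0,0]],"rotation":[[0,0,0],[0,0,0],[0,0,0],[0,0,0],[0,0,0]],"grip":[-1,-1,-1,-1,-1]}'
python3 -m crank '{"linear":[[0,0,0],[0,0,0],[0,0,0],[0,0,0],[0,0,0]],"rotation":[[0,0,0],[0,0,0],[0,0,0],[0,0,0],[0,0,0]],"grip":[-0.3,0,0.3,0.7,1]}'
python3 -m crank '{"linear":[[0,0,0],[0,0,-1],[0,0,-3],[0,0,-4],[-1.7,3.9,0]],"rotation":[[0,0,0],[0,0,0],[0,0,0],[0,0,0],[0,0,0]],"grip":[1,1,1,1,1]}'
```

```text
t: 15.35
position: [0.4587, -0.0006, 0.0596]
tool_rot: [-2.22, -2.222, 0.001]
wrist_force: [-0.6, -0.3, 0.6]
opening: 0.0927
finger_force: 0.0
t: 15.98
position: [0.4591, -0.0011, 0.0605]
tool_rot: [2.221, 2.221, 0.002]
wrist_force: [1.4, 0.1, 5.4]
opening: 0.0608
finger_force: 30.0
t: 16.6
position: [0.4965, -0.0174, 0.1433]
tool_rot: [2.218, 2.223, 0.002]
wrist_force: [1.2, 0.2, -0.8]
opening: 0.0608
finger_force: 30.0
```

```bash
python3 -m crank '{"linear":[[-1.8,3.9,0],[-1.8,3.9,0],[-1.8,4,0],[0,0,0],[0,0,3]],"rotation":[[0,0,0],[0,0,0],[0,0,0],[0,0,0],[0,0,0]],"grip":[1,1,1,1,1]}'
python3 -m crank '{"linear":[[0,0,2.5],[0,0,1.3],[0,0,0.3],[0,0,0],[0,0,0]],"rotation":[[0,0,0],[0,0,0],[0,0,0],[0,0,0],[0,0,0]],"grip":[1,1,1,1,1]}'
```

```text
t: 17.23
position: [0.6159, -0.072, 0.1116]
tool_rot: [2.221, 2.22, 0.003]
wrist_force: [0.8, -0.5, -0.8]
opening: 0.0608
finger_force: 30.0
t: 17.85
position: [0.6159, -0.072, 0.0699]
tool_rot: [2.221, 2.221, 0.001]
wrist_force: [0.1, 0.4, -0.8]
opening: 0.0608
finger_force: 30.0
```

```bash
python3 -m crank '{"linear":[[0,0,0.4],[0,0,0.2],[0,0,0.1],[0,0,0],[0,0,0]],"rotation":[[0,0,0],[0,0,0],[0,0,0],[0,0,0],[0,0,0]],"grip":[1,1,1,1,0.2]}'
python3 -m crank '{"linear":[[0,0,0],[0,0,0],[0,0,0],[0,0,-3],[0,0,-4]],"rotation":[[0,0,0],[0,0,0],[0,0,0],[0,0,0],[0,0,0]],"grip":[-0.3,-1,-1,-1,-1]}'
python3 -m crank '{"linear":[[0,0,-4],[-2,-5,0],[2,-5,0],[5,-5,0],[5,-5,0]],"rotation":[[0,0,0],[0,0,0],[0,0,0],[0,0,0],[0,0,0]],"grip":[-0.5,-0.5,-0.5,0,0]}'
python3 - <<'E'
from h import *
import h
for k in("cup","bowl","jar"):MOD[k]=MOD[k]+[0,0,.0024]
ims={n:optics.capture(n) for n in CAL}; h.HUE["bowl"]=(3,16,150)
for k,g in dict(cup=(.616,-.072),bowl=(.62,-.22),jar=(.608,.07),teether=(.456,-.126)).items():print(k,locate(k,ims,g))
cv2.imwrite("pics/c1.png",np.hstack([cv2.resize(ims[i],(400,300)) for i in ims])[:,:,::-1])
E
```

```text
t: 18.48
position: [0.6157, -0.072, 0.0629]
tool_rot: [2.221, 2.221, 0.0]
wrist_force: [-2.2, 0.4, 7.9]
opening: 0.0604
finger_force: 30.0
t: 19.1
position: [0.6148, -0.0719, 0.1318]
tool_rot: [-2.22, -2.22, 0.003]
wrist_force: [0.6, 0.1, -0.2]
opening: 0.0919
finger_force: 0.0
t: 19.73
position: [0.4258, 0.017, 0.1722]
tool_rot: [2.223, 2.22, 0.001]
wrist_force: [1.2, 1.4, -0.5]
opening: 0.0547
finger_force: 0.0
cup {'top': (array([ 0.6056, -0.0716]), 1.57), 'scene': (array([ 0.6139, -0.0696]), 0.95)}
bowl {'top': (array([ 0.6243, -0.2261]), 0.98), 'scene': (array([ 0.6219, -0.2227]), 0.9)}
jar {'top': (array([0.5997, 0.0697]), 1.48), 'scene': (array([0.6061, 0.072 ]), 0.84)}
teether {'top': (array([ 0.4628, -0.133 ]), 0.73), 'scene': (array([ 0.4545, -0.1251]), 1.0)}
```

View pics/c1.png

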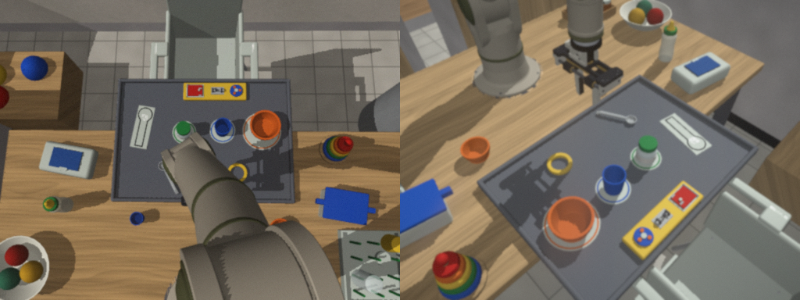

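```bash
python3 -m crank '{"linear":[[4,1.5,0],[5.5,1.5,0],[0,0,0],[0,0,0],[0,0,0]],"rotation":[[0,0,0],[0,0,10.3],[0,0,10.3],[0,0,10.3],[0,0,10.3]],"grip":[-0.2,-0.2,-0.2,-0.2,-0.2]}'
python3 -m crank '{"linear":[[0,0,0],[0,0,0],[0,0,0],[0,0,0]],"rotation":[[0,0,10.3],[0,0,10.4],[0,0,0],[0,0,0]],"grip":[-0.2,-0.2,-0.2,-0.2]}'
python3 - <<'E'
from h import *
s=sensors.get_state();R=cv2.Rodrigues(s["tool_rot"])[0]
print(np.degrees(np.arctan2(R[1,0],R[0,0])),s["joint_pos"][6],(R.T@(np.array([.4445,.1245,.040])-s["position"])*100).round(2))
E
```

```text
t: 20.45
position: [0.4575, 0.1114, 0.172]
tool_rot: [2.865, 1.29, -0.0]
wrist_force: [0.5, -0.3, -0.1]
opening: 0.0556
finger_force: 0.0
t: 20.95
position: [0.4572, 0.1113, 0.172]
tool_rot: [3.046, 0.769, -0.0]
wrist_force: [-0.4, 0.1, -0.4]
opening: 0.0557
finger_force: 0.0
28.338592398351572 -1.5320246399158557 [-0.49 -1.76 13.2 ]
```

```bash
python3 -m crank '{"linear":[[-0.5,-1.75,3],[0,0,4.5],[0,0,3.5],[0,0,1.9],[0,0,0]],"rotation":[[0,0,0],[0,0,0],[0,0,0],[0,0,0],[0,0,0]],"grip":[-0.2,-0.2,-0.2,-0.2,-0.2]}'
python3 -m crank '{"linear":[[0,0,0.2],[0,0,0],[0,0,0],[0,0,0],[0,0,0]],"rotation":[[0,0,0],[0,0,0],[0,0,0],[0,0,0],[0,0,0]],"grip":[0,0.3,0.7,1,1]}'
python3 -m crank '{"linear":[[0,0,0],[0,0,0],[0,0,0]],"rotation":[[0,0,0],[0,0,0],[0,0,0]],"grip":[1,1,1]}'
```

```text
t: 21.58
position: [0.4438, 0.1242, 0.0419]
tool_rot: [-3.047, -0.766, 0.005]
wrist_force: [0.2, -0.4, 0.1]
opening: 0.0556
finger_force: 0.0
t: 22.2
position: [0.4445, 0.1245, 0.0413]
tool_rot: [-3.047, -0.763, -0.0]
wrist_force: [-0.6, 0.9, 0.6]
opening: 0.0108
finger_force: 0.3
t: 22.58
position: [0.4445, 0.1245, 0.0412]
tool_rot: [-3.047, -0.763, -0.0]
wrist_force: [0.0, 0.4, 5.2]
opening: 0.0103
finger_force: 30.0
```

```bash
python3 -m crank '{"linear":[[0,0,-1],[0,0,-3],[0,0,-4],[4.35,0.05,0],[4.35,0.05,0]],"rotation":[[0,0,0],[0,0,0],[0,0,0],[0,0,0],[0,0,0]],"grip":[1,1,1,1,1]}'
python3 -m crank '{"linear":[[4.4,0.05,0],[4.4,0.05,0],[4.35,0,0],[0,0,0],[0,0,0]],"rotation":[[0,0,0],[0,0,0],[0,0,0],[0,0,9.5],[0,0,9.5]],"grip":[1,1,1,1,1]}'
python3 -m crank '{"linear":[[0,0,0],[0,0,0],[0,0,0],[0,0,0],[0,0,0]],"rotation":[[0,0,9.5],[0,0,9.5],[0,0,0],[0,0,0],[0,0,0]],"grip":[1,1,1,1,1]}'
python3 - <<'E'
from h import *
s=sensors.get_state();R=cv2.Rodrigues(s["tool_rot"])[0]
print(np.degrees(np.arctan2(R[1,0],R[0,0])),s["joint_pos"][6],(R.T@(np.array([.638,.2262,.0436])-s["position"])*100).round(2))
o=[optics.capture(n) for n in CAL]
a=o[0][100:220,130:290];b=o[1][90:240,290:490]
cv2.imwrite("pics/s1.png",np.hstack([cv2.resize(i,(400,300),interpolation=2) for i in(a,b)])[:,:,::-1])
E
```

```text
t: 23.2
position: [0.5227, 0.1648, 0.1227]
tool_rot: [-3.048, -0.762, -0.002]
wrist_force: [0.3, 0.2, -0.9]
opening: 0.0103
finger_force: 30.0
t: 23.82
position: [0.638, 0.2255, 0.1211]
tool_rot: [3.132, 0.241, -0.002]
wrist_force: [0.4, 1.0, -0.4]
opening: 0.0108
finger_force: 30.0
t: 24.45
position: [0.6381, 0.2254, 0.1212]
tool_rot: [-3.13, 0.268, 0.0]
wrist_force: [0.1, 0.4, -1.0]
opening: 0.0103
finger_force: 30.0
-9.787183532382231 -2.0750300522823912 [-0.02 -0.07  7.76]
```

View pics/s1.png

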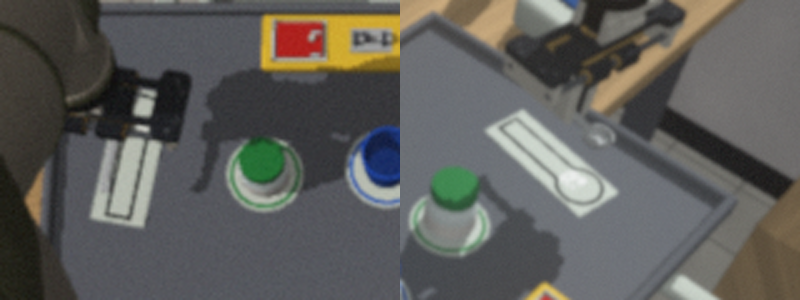

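```bash
python3 -c "
from h import *
print(unproj('scene',(390,156.5),.103))"
python3 -m crank '{"linear":[[0,0,3.5],[0,0,2.5],[0,0,1.2],[0,0,0.3],[0,0,0.1]],"rotation":[[0,0,0],[0,0,0],[0,0,0],[0,0,0],[0,0,0]],"grip":[1,1,1,1,1]}'
python3 -m crank '{"linear":[[0,0,0.1],[0,0,0]],"rotation":[[0,0,0],[0,0,0]],"grip":[1,1]}'
```

```text
[0.67903705 0.22363894 0.103     ]
t: 25.18
position: [0.6386, 0.2256, 0.0457]
tool_rot: [-3.13, 0.271, -0.001]
wrist_force: [0.9, -0.1, -0.4]
opening: 0.0107
finger_force: 30.0
t: 25.42
position: [0.6384, 0.2257, 0.0447]
tool_rot: [-3.13, 0.271, -0.001]
wrist_force: [0.2, -0.1, -0.4]
opening: 0.0111
finger_force: 30.0
```

```bash
python3 -m crank '{"linear":[[0,0,0.1],[0,0,0],[0,0,0],[0,0,0],[0,0,0]],"rotation":[[0,0,0],[0,0,0],[0,0,0],[0,0,0],[0,0,0]],"grip":[1,0.5,0.2,0,0]}'
python3 -m crank '{"linear":[[0,0,-1],[0,0,-4],[0,0,-5],[0,0,-5],[0,0,0]],"rotation":[[0,0,0],[0,0,0],[0,0,0],[0,0,-9.3],[0,0,-9.3]],"grip":[0,0,0,0,0]}'
python3 -m crank '{"linear":[[0,0,0],[0,0,0],[0,0,0],[0,0,0],[0,0,0]],"rotation":[[0,0,-9.3],[0,0,-9.3],[0,0,-9.3],[0,0,-9.3],[0,0,-9.3]],"grip":[0,0,0,0,0]}'
python3 -m crank '{"linear":[[-4.8,1.6,0],[-4.8,1.6,0],[-4.8,1.6,0],[-4.8,1.6,0],[-4.8,1.6,0]],"rotation":[[0,0,0],[0,0,0],[0,0,0],[0,0,0],[0,0,0]],"grip":[0,0,0,0,0]}'
python3 -m crank '{"linear":[[-4.8,1.6,0],[-4.8,1.6,0],[-4.8,1.6,0],[-4.8,1.6,0],[-4.8,1.6,0]],"rotation":[[0,0,0],[0,0,0],[0,0,0],[0,0,0],[0,0,0]],"grip":[0,0,0,0,0]}'
python3 -m crank '{"linear":[[-4.8,1.6,0],[-4.8,1.6,0],[-4.8,1.6,0],[0,0,0],[0,0,0]],"rotation":[[0,0,0],[0,0,0],[0,0,0],[0,0,0],[0,0,0]],"grip":[0,0,0,0,0]}'
python3 - <<'E'
from h import *
import h
for k in("cup","bowl","jar"):MOD[k]=MOD[k]+[0,0,.0024]
ims={n:optics.capture(n) for n in CAL}; h.HUE["bowl"]=(3,16,150); h.HUE["cup"]=(105,135,130); h.HUE["jar"]=(45,90,120)
for k,g in dict(cup=(.616,-.072),bowl=(.62,-.22),jar=(.608,.07),teether=(.456,-.126)).items():print(k,locate(k,ims,g))
a=ims["top"][125:200,155:255];b=ims["scene"][125:215,310:430]
cv2.imwrite("pics/f1.png",np.hstack([cv2.resize(i,(400,300),interpolation=2) for i in(a,b)])[:,:,::-1])
s=sensors.get_state();R=cv2.Rodrigues(s["tool_rot"])[0]
print(np.degrees(np.arctan2(R[1,0],R[0,0])),s["joint_pos"][6],s["position"],(R.T@(np.array([.6663,-.2535,.058])-s["position"])*100).round(2))
E
```

```text
t: 26.05
position: [0.6381, 0.2256, 0.043]
tool_rot: [3.13, -0.271, -0.0]
wrist_force: [0.2, -0.3, 0.6]
opening: 0.0445
finger_force: 0.0
t: 26.68
position: [0.6402, 0.2263, 0.1986]
tool_rot: [-3.13, -0.246, -0.012]
wrist_force: [0.5, -0.7, -1.5]
opening: 0.0463
finger_force: 0.0
t: 27.3
position: [0.6382, 0.2254, 0.1939]
tool_rot: [2.78, 1.462, 0.001]
wrist_force: [-0.2, -0.0, 0.0]
opening: 0.0468
finger_force: 0.0
t: 27.92
position: [0.5664, -0.0189, 0.1939]
tool_rot: [2.783, 1.455, 0.001]
wrist_force: [1.0, -0.7, -0.6]
opening: 0.0465
finger_force: 0.0
t: 28.55
position: [0.4951, -0.2616, 0.1939]
tool_rot: [2.783, 1.455, 0.0]
wrist_force: [0.1, 0.8, 0.6]
opening: 0.0467
finger_force: 0.0
t: 29.18
position: [0.4529, -0.4051, 0.1935]
tool_rot: [2.784, 1.455, 0.0]
wrist_force: [0.1, 0.2, -0.5]
opening: 0.0466
finger_force: 0.0
cup {'top': (array([ 0.6179, -0.0726]), 0.88), 'scene': (array([ 0.6144, -0.0689]), 0.85)}
bowl {'top': (array([ 0.6247, -0.2257]), 0.98), 'scene': (array([ 0.6221, -0.2225]), 0.88)}
jar {'top': (array([0.6085, 0.0685]), 0.77), 'scene': (array([0.6063, 0.0722]), 0.63)}
teether {'top': (array([ 0.4571, -0.1274]), 0.99), 'scene': (array([ 0.4543, -0.1249]), 1.0)}
55.31787833572658 -0.15651518107670534 [ 0.45356527 -0.40412357  0.19346902] [24.49  8.92 13.56]
```

View pics/f1.png

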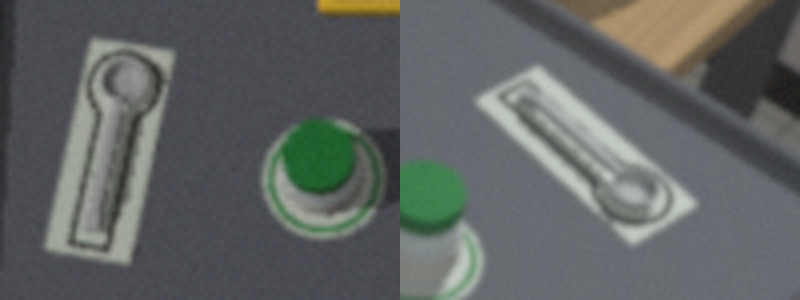

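```bash
python3 -m crank '{"linear":[[4.9,1.8,0],[4.9,1.8,0],[4.9,1.8,0],[4.9,1.8,0],[4.9,1.7,0]],"rotation":[[0,0,0],[0,0,0],[0,0,0],[0,0,0],[0,0,0]],"grip":[0,0,0,0,0]}'
python3 -m crank '{"linear":[[0,0,0],[0,0,4.5],[0,0,4.5],[0,0,3],[0,0,1.4]],"rotation":[[0,0,0],[0,0,0],[0,0,0],[0,0,0],[0,0,0]],"grip":[0,0,0,0,0]}'
python3 -m crank '{"linear":[[0,-0.8,0],[0,-0.8,0],[0,-0.3,0],[0,0,0]],"rotation":[[0,0,0],[0,0,0],[0,0,0],[0,0,0]],"grip":[0,0,0,0]}'
python3 -m crank '{"linear":[[0,-0.3,0],[0,-0.3,0],[0,-0.2,0],[0,0,0]],"rotation":[[0,0,0],[0,0,0],[0,0,0],[0,0,0]],"grip":[0,0,0,0]}'
```

```text
t: 29.9
position: [0.6674, -0.2521, 0.1934]
tool_rot: [-2.782, -1.459, -0.0]
wrist_force: [0.5, -1.1, -0.5]
opening: 0.0467
finger_force: 0.0
t: 30.52
position: [0.6646, -0.2542, 0.0575]
tool_rot: [-2.782, -1.456, 0.003]
wrist_force: [0.1, 0.1, -0.0]
opening: 0.0465
finger_force: 0.0
t: 31.02
position: [0.6504, -0.2443, 0.0602]
tool_rot: [2.783, 1.455, 0.001]
wrist_force: [0.3, -0.4, 0.4]
opening: 0.0461
finger_force: 0.0
t: 31.52
position: [0.6435, -0.2396, 0.0591]
tool_rot: [-2.784, -1.456, 0.0]
wrist_force: [0.0, -0.8, 0.5]
opening: 0.0466
finger_force: 0.5
```

```bash
python3 -m crank '{"linear":[[0,1,0],[0,0.6,0],[0,0,-3],[0,0,-5],[0,0,-5]],"rotation":[[0,0,0],[0,0,0],[0,0,0],[0,0,0],[0,0,0]],"grip":[0,0,0,0,0]}'
python3 -m crank '{"linear":[[-4.9,-1.8,0],[-4.9,-1.8,0],[-4.9,-1.8,0],[-4.9,-1.8,0],[-4.9,-1.7,0]],"rotation":[[0,0,0],[0,0,0],[0,0,0],[0,0,0],[0,0,0]],"grip":[0,0,0,0,0]}'
python3 -m crank '{"linear":[[0,0,0],[0,0,0]],"rotation":[[0,0,0],[0,0,0]],"grip":[0,0]}'
python3 - <<'E'
from h import *
import h
for k in("cup","bowl","jar"):MOD[k]=MOD[k]+[0,0,.0024]
ims={n:optics.capture(n) for n in CAL}; h.HUE["bowl"]=(3,16,150)
for k,g in dict(bowl=(.62,-.22),teether=(.456,-.126)).items():print(k,locate(k,ims,g))
cv2.imwrite("pics/f2.png",np.hstack([cv2.resize(ims[i],(400,300)) for i in ims])[:,:,::-1])
E
```

```text
t: 32.15
position: [0.6567, -0.249, 0.19]
tool_rot: [-2.783, -1.455, 0.001]
wrist_force: [0.7, 0.0, 0.4]
opening: 0.0463
finger_force: 0.0
t: 32.78
position: [0.4425, -0.4004, 0.1891]
tool_rot: [-2.784, -1.455, 0.0]
wrist_force: [-0.2, -0.7, -0.2]
opening: 0.0466
finger_force: 0.0
t: 33.02
position: [0.4444, -0.3992, 0.1892]
tool_rot: [2.784, 1.455, 0.001]
wrist_force: [-0.5, 0.7, 0.1]
opening: 0.0465
finger_force: 0.0
bowl {'top': (array([ 0.6184, -0.22  ]), 0.98), 'scene': (array([ 0.6154, -0.2166]), 0.86)}
teether {'top': (array([ 0.4571, -0.1275]), 0.99), 'scene': (array([ 0.4543, -0.1249]), 1.0)}
```

View pics/f2.png

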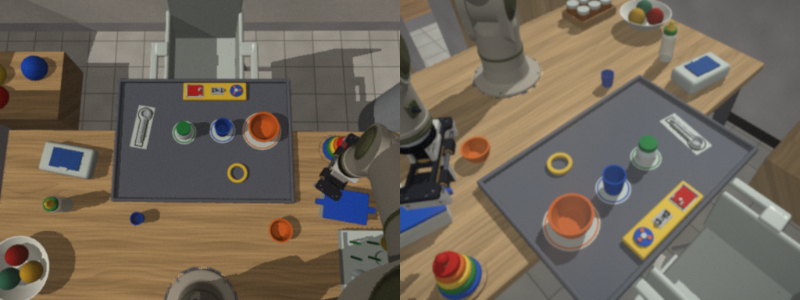

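The bowl is now about 2 mm from its pad's centre, and everything stands on its own pad with the teether unmoved, so I'm handing in.

```bash
python3 -c "
from workcell import env
print(env.finish_job())"
```

```text
the job is handed in; nothing more can be done
None
```

The bowl, cup, jar and spoon are each on their own pad, about 2–3 mm off centre in the pictures, and the teething ring has not moved; the job was handed in at about 33 s, and the hand-in call returned no verdict.

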